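# Put the check weights back on their outline pads

## Robot

A 6-joint arm with a two-finger parallel gripper is mounted at the origin on the work surface. World frame = base frame: x ahead of the robot, y to its left, z up, the work surface at z = 0. Lengths are in m, angles in rad, forces in N, time in s.
With the tool pointing down it reaches from about 0.3 to 0.825 m from the base axis. Payload 5.4 kg.
Tool frame: the origin (TCP) lies at the very end of the fingers, on their centre line; the grasp point (between the pads) lies 19 mm behind it; z points along the fingers, y is the line along which they close (so a half turn about z gives the same grasp; the last joint's range is limited). The gripper opens to 92 mm and grips with 3 to 60 N. Pads are 20 mm wide; open, the fingers measure 128 mm over their backs; the gripper's body (75 mm by 189 mm) begins 69 mm behind the grasp point.
Start: joints at [-1.448, 0.158, 1.597, -0, 1.386, -0.21], TCP at [0.188, -0.543, 0.215] pointing down, gripper open.
Joint ranges: [-2.91, 2.91], [-0.94, 2.29], [0.18, 2.7], [-1.29, 4.43], [0.17, 2.64], [-3, 3]. Speed limits (rad/s): [2.57, 2.57, 3.14, 3.14, 3.14, 3.14].

## Interface

Orientations are given as a rotation vector (axis times angle).
In Python, from workcell import bot gives the robot as it stands. Calls block until the motion is done:
- bot.goto(position, orientation): joint-space move of the TCP to a pose.
- bot.line_to(position, rot=None, max_speed=0.15): straight line of the TCP; rot=None keeps the orientation; max_speed is the mean speed in m/s.
- bot.set_joints(angles): joint-space move.
- bot.set_gripper(opening, newtons=None): opening from 0.0 (shut) to 1.0 (fully open); newtons is the grip in N (None keeps the last); returns when the fingers have stopped.
- bot.hold(seconds).
- bot.inverse_kinematics(position, orientation): joint angles nearest the present ones, or None.
- bot.read_camera(name): name is "side" or "top" or "wrist"; returns a dict with "pixels" (420x560x3 uint8, blue, green, red), "fx", "fy", "cx", "cy" (pixels), "R" (3x3) and "t" (3): a world point X has camera coordinates R X + t. Camera axes: x right, y down, z forward; pixel columns grow to the right and rows downward; lengths in m; the calibration is good to about 2 mm. A picture is of the moment at which its call begins. There is no depth.
A pose or a line that the arm cannot do raises bot.MotionError and nothing moves.
- bot.job_done(): hands the job in; it is judged then, once.
Readings, each from a call of its own:
- bot.current_clock(): time.
- bot.current_joints(): joint angles.
- bot.current_joint_vel(): joint speeds.
- bot.current_effort(): joint torques, N m.
- bot.current_ee_pos(): TCP position.
- bot.current_tool_rot(): TCP orientation.
- bot.current_contact_force(): force on the tool from outside, world axes, zero at the start.
- bot.current_ft_torque(): the same for the moment, N m.
- bot.current_opening(): opening from 0.0 (shut) to 1.0 (fully open).
- bot.current_grip_force(): force on a finger pad.
Only numpy, scipy, OpenCV 4.12 (cv2) and the standard library are available. Lean on these libraries where they do the work, as an engineer would, in place of code of your own. Each camera call takes 0.05 s, during which the arm holds its last target. There are 200 camera calls.

## Task

Put the four check weights back: stand the brass weight, the larger slotted disc, the smaller slotted disc and the hanger each squarely in the middle of the green pad whose outline matches it, upright or flat as they are now and whichever way round. They are calibrated pieces, so set them down gently without dropping any, and leave the jack and the forks where they are.

Things in the scene. Friction and masses are not known exactly. Their poses are not given: they have to be found in the camera images.
- brass_weight: Polished brass cylindrical weight with a knob top, about 500 g, standing upright on the worktop: body 42 mm diameter and 38 mm tall, then a 14 mm diameter neck and a 24 mm diameter knob from 50 to 58 mm, 62 mm tall in all. Origin at the centre of its underside, z up.
- large_disc: The larger chrome-plated slotted weight disc, about 330 g, lying flat: 64 mm diameter, 14 mm thick, with a 9 mm wide slot from the centre out to the rim along its own +x. Origin at the centre of its underside, z up.
- small_disc: The smaller chrome-plated slotted weight disc, about 110 g, lying flat: 40 mm diameter, 12 mm thick, with an 8 mm wide slot from the centre out to the rim along its own +x. Origin at the centre of its underside, z up.
- hanger: Grey aluminium weight hanger, about 110 g, upright: round foot 50 mm diameter, 12 mm thick; collar 18 mm diameter up to 18 mm; stem 10 mm diameter up to 80 mm; above it a wire hook up to 104 mm, 24 mm wide along its own x, 5 mm thick along its own y. Hold the stem at 40 to 60 mm, fingers closing along its own y so that the hook stands between them. Origin at the centre of its underside, z up.
- pad_brass: The brass weight's pad: a filled golden-yellow round patch, 48 mm diameter. Fixed dark green felt-faced board, 90 x 90 mm, 5 mm thick; origin at the centre of its underside, z up, so its top is 5 mm above the origin; the outline is centred on it. The board is turned by up to 15 degrees.
- pad_large: The larger disc's pad: a white filled silhouette of a slotted disc, 70 mm diameter, the slot showing green. Fixed dark green felt-faced board, 90 x 90 mm, 5 mm thick; origin at the centre of its underside, z up, so its top is 5 mm above the origin; the outline is centred on it. The board is turned by up to 15 degrees.
- pad_small: The smaller disc's pad: a white filled silhouette of a slotted disc, 44 mm diameter, the slot showing green. Fixed dark green felt-faced board, 90 x 90 mm, 5 mm thick; origin at the centre of its underside, z up, so its top is 5 mm above the origin; the outline is centred on it. The board is turned by up to 15 degrees.
- pad_hanger: The hanger's pad: a thin white ring of 56 mm outer diameter with a 12 mm white dot in the middle. Fixed dark green felt-faced board, 90 x 90 mm, 5 mm thick; origin at the centre of its underside, z up, so its top is 5 mm above the origin; the outline is centred on it. The board is turned by up to 15 degrees.
- jack: Bystander: heavy dark cast-iron crank-driven lifting jack with a red handle, 5 kg, 130 x 100 mm base and top plate, 124 mm tall; the crank reaches 140 mm from the centre along its own +x. Loose; origin at the centre of its underside. Stands left or right of the work.
- forks: Bystander: dark wooden rest carrying a pair of steel weight forks with red plastic tips (one body, 0.45 kg), about 225 mm long along its own x, 90 mm wide, 29 mm tall. Loose; origin under its middle. Stands left or right of the work.
Mind the look-alikes: they are no part of the job. Leave any black, purple or turquoise look-alike of the small_disc alone.

How it is judged:
By the outcome, as a careful person would: the job done as asked, in the order asked, and still so for the second after the job is handed in, with the robot touching nothing.
It also fails if it takes over 120 s, if anything falls off the work surface, if the arm or the gripper's body presses on something with over 40 N, if the wrist force passes 120 N, or if a joint passes its speed limit or range.

## Working session

There is one attempt and no reset: what is moved stays moved. The work goes in short steps, each a Python script; the robot and the scene stay as the last script left them, time stands still between calls to the robot, and variables do not carry over. Pictures are saved under pics/ and viewed, at most 14 in all, crops included, and the job is handed in when it is done.

```bash
mkdir -p pics; ls
cat > h.py <<'E'
import numpy as np, cv2
from workcell import bot
def snap(n,f):
    c=bot.read_camera(n); cv2.imwrite('pics/'+f,c['pixels']); return c
def ray(c,u,v,z):
    R=np.array(c['R']);t=np.array(c['t'])
    o=-R.T@t; d=R.T@np.array([(u-c['cx'])/c['fx'],(v-c['cy'])/c['fy'],1])
    return o+d*(z-o[2])/d[2]
def proj(c,X):
    p=np.array(c['R'])@np.array(X)+np.array(c['t'])
    return np.array([c['fx']*p[0]/p[2]+c['cx'],c['fy']*p[1]/p[2]+c['cy']])
E
python3 - <<'E'
from h import *
import pickle
d={}
for n in('top','side'):
    c=snap(n,n+'0.png'); d[n]=c
    R=np.array(c['R']);print(n,c['fx'],-R.T@np.array(c['t']),R[2])
pickle.dump(d,open('c0.pkl','wb'))
print(bot.current_tool_rot(),bot.current_clock())
E
```

```text
pics
top 388.9541968338017 [0.50244766 0.01428446 1.16246298] [ 0.0498402  -0.02358183 -0.99847877]
side 476.17486557324156 [0.12277237 0.74462699 0.92245715] [ 0.35353489 -0.60573722 -0.71280818]
[-3.09651470e+00 -5.20060548e-01 -1.09502258e-04] 0.1
```

View pics/top0.png

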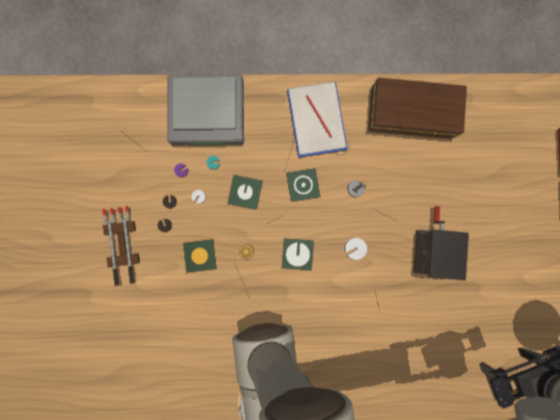

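View pics/side0.png

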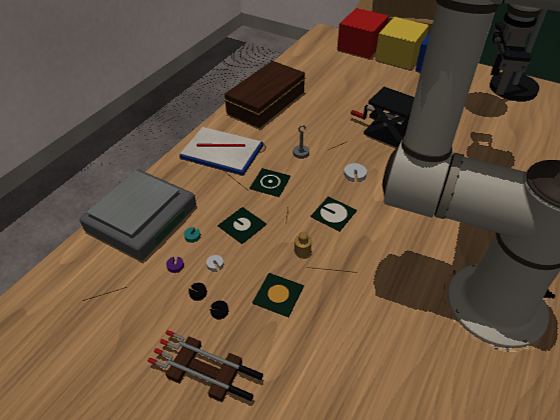

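Top view: the small-disc candidates are white/chrome (198,197), purple (181,170), turquoise (213,163), black (169,202) and black (165,225). Only the chrome one fits the description. The pads are brass (200,256), large (297,254), small (245,192) and hanger (303,185). The objects are brass (246,252), large disc (356,248) and hanger (357,188).

Run:
```python
from h import *
import pickle
d=pickle.load(open('c0.pkl','rb'))
cr=d['top']['pixels'][140:290,140:400]
cv2.imwrite('pics/crop.png',cv2.resize(cr,None,fx=3,fy=3,interpolation=cv2.INTER_CUBIC))
def blobs(c,m,z,name,a0,a1):
    n,l,s,ce=cv2.connectedComponentsWithStats(m.astype(np.uint8))
    for i in range(1,n):
        if a0<s[i,4]<a1:
            ct=cv2.findContours((l==i).astype(np.uint8),0,1)[0][0]
            if name=='green': (u,v),wh,an=cv2.minAreaRect(ct)
            else: u,v=(ct.reshape(-1,2).max(0)+ct.reshape(-1,2).min(0))/2; wh=s[i,2:4];an=0
            print(name,s[i,4],np.round([u,v],1),np.round(wh,1),round(an,1),np.round(ray(c,u,v,z)[:2],4))
for n in('top','side'):
    c=d[n];p=c['pixels'].astype(int);b,g,r=p[...,0],p[...,1],p[...,2]
    hsv=cv2.cvtColor(c['pixels'],cv2.COLOR_BGR2HSV).astype(int)
    print(n)
    # dark green boards incl. their markings filled by external contour
    blobs(c,(hsv[...,0]>55)&(hsv[...,0]<95)&(hsv[...,1]>80)&(hsv[...,2]<90),.005,'green',300,2500)
    blobs(c,(hsv[...,1]<45)&(hsv[...,2]>120),.012,'white',50,900)
    blobs(c,(hsv[...,0]>17)&(hsv[...,0]<32)&(hsv[...,1]>150),.02,'yellow',60,900)
```

```text
top
white 463 [540.5  28. ] [32 39] 0 [ 1.1195 -0.8245]
white 417 [519.5  47.5] [32 32] 0 [ 1.0581 -0.7561]
white 177 [302.5 184.5] [20 20] 0 [ 0.6416 -0.0822]
white 148 [356.  188.5] [17 16] 0 [ 0.6281 -0.2419]
white 200 [244.5 191.5] [16 16] 0 [0.6224 0.0903]
white 127 [198.  196.5] [13 14] 0 [0.609  0.2276]
white 133 [125. 239.] [11 53] 0 [0.4864 0.4404]
white 124 [109.5 241.5] [12 54] 0 [0.4797 0.4852]
white 342 [355.5 248.5] [22 22] 0 [ 0.4497 -0.2365]
white 480 [297.5 254. ] [26 25] 0 [ 0.4358 -0.0643]
white 853 [262.5 360.5] [58 56] 0 [0.1292 0.042 ]
white 411 [250.5 407.5] [22 24] 0 [-0.0033  0.0779]
white 73 [345. 415.] [15  9] 0 [-0.0306 -0.1953]
yellow 206 [199.5 255.5] [16 16] 0 [0.4358 0.2221]
side
green 581 [494.   32.8] [14.3 64.1] 14.5 [ 0.3043 -1.3206]
green 1686 [548.5  44.3] [37.3 68.8] 12.9 [ 0.0934 -1.3268]
green 428 [269.6 181.6] [35.  22.7] 15.3 [ 0.6446 -0.0869]
green 390 [333.3 212.9] [37.1 25.5] 26.6 [ 0.4365 -0.067 ]
green 692 [241.7 224.2] [29. 38.] 51.3 [0.624  0.0872]
green 953 [277.7 293.8] [40.7 34.4] 21.3 [0.4367 0.2233]
white 883 [420.  164.5] [57 42] 0 [ 0.2999 -0.3599]
white 232 [355. 170.] [23 15] 0 [ 0.4535 -0.2441]
white 350 [333.5 212. ] [26 19] 0 [ 0.4351 -0.064 ]
white 137 [241.5 224. ] [16 13] 0 [0.6211 0.0917]
white 144 [214. 261.] [17 13] 0 [0.6127 0.2236]
white 528 [494.  331.5] [67 26] 0 [-0.0087  0.0801]
yellow 310 [302.5 244. ] [16 25] 0 [0.4514 0.0779]
yellow 289 [278.  293.5] [21 18] 0 [0.4313 0.2308]
```

View pics/crop.png

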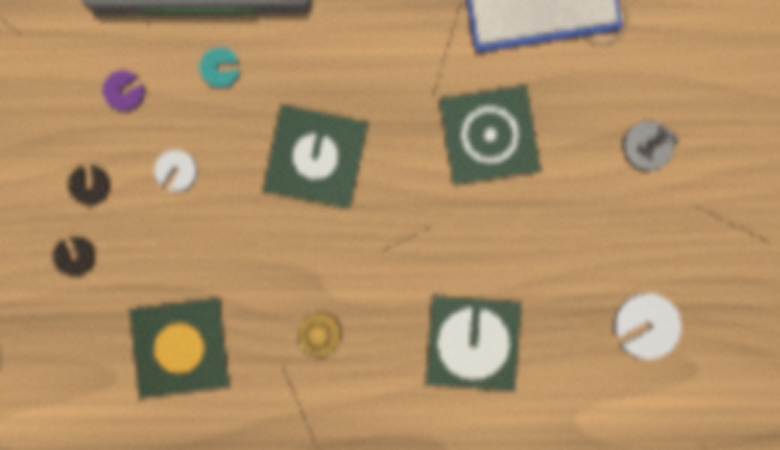

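The crop confirms the chrome disc at crop (175,171): white, slotted and 40 mm across. The others are purple, turquoise or black. Next I'll take closer wrist views.

```bash
cat >> h.py <<'E'
from scipy.spatial.transform import Rotation as Ro
def down(yaw):  # yaw = world angle of the closing line (tool y), modulo pi
    return (Ro.from_euler('z',yaw+np.pi/2)*Ro.from_euler('x',np.pi)).as_rotvec()
E
python3 - <<'E'
from h import *
import pickle
d=[]
for i,(x,y) in enumerate([(.45,-.15),(.45,.15)]):
    bot.goto([x,y,.42],down(np.pi/2))
    c=snap('wrist','w%d.png'%i); d.append(c)
    R=np.array(c['R']);print(c['fx'],-R.T@np.array(c['t']),R.round(3).tolist(),bot.current_clock(),np.round(bot.current_joints(),2))
pickle.dump(d,open('w.pkl','wb'))
cv2.imwrite('pics/w01.png',cv2.resize(np.hstack([d[1]['pixels'],d[0]['pixels']]),None,fx=.7,fy=.7,interpolation=3))
E
```

```text
365.1167128697046 [ 0.3802981  -0.15145401  0.58950497] [[0.002, 1.0, 0.001], [0.968, -0.002, 0.249], [0.249, 0.0, -0.968]] 2.0167 [-0.58 -0.15  1.51 -0.    1.78 -2.15]
365.1167128697046 [0.38067391 0.14821693 0.58982232] [[0.002, 1.0, 0.0], [0.968, -0.002, 0.25], [0.25, -0.0, -0.968]] 3.2167 [ 0.06 -0.15  1.51 -0.    1.78 -1.51]
```

View pics/w01.png

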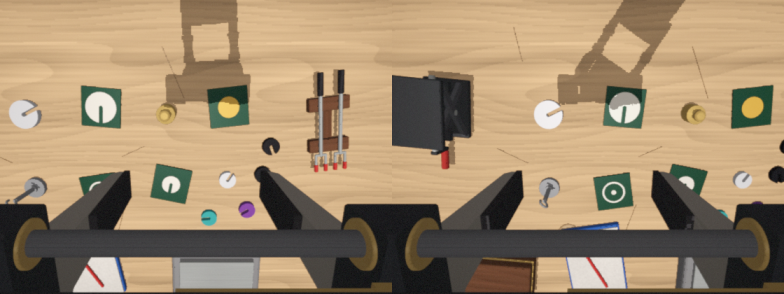

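The wrist views show everything at about 1.6 mm/px. On the right half: large disc (548,114), hanger (549,186), hanger pad (613,191), brass (694,113) and brass pad (752,107). On the left half: large pad (101,106), small pad (171,183) and small disc (227,180).

Run:
```python
from h import *
import pickle
d=pickle.load(open('w.pkl','rb'))
for k,c in enumerate(d):
    H=cv2.cvtColor(c['pixels'],cv2.COLOR_BGR2HSV).astype(int);h,s,v=H[...,0],H[...,1],H[...,2]
    for nm,m,z,a in(('green',(h>50)&(h<100)&(s>60)&(v<140),.005,600),('white',(s<50)&(v>105),.012,150),('yellow',(h>15)&(h<32)&(s>150),.02,150)):
        m=m.astype(np.uint8); m[300:]=0
        for ct in cv2.findContours(m,0,1)[0]:
            if not a<cv2.contourArea(ct)<6000: continue
            (u,w),wh,an=cv2.minAreaRect(ct) ; (eu,ew),er=cv2.minEnclosingCircle(ct)
            P=lambda z:ray(c,eu,ew,z)[:2].round(4).tolist()
            print(k,nm,cv2.contourArea(ct),np.round([eu,ew,er],1),'rect',np.round(wh,1),round(an),ray(c,u,w,.005)[:2].round(4).tolist(),'z5',P(.005),'z12',P(.012),'z58',P(.058), 'diam',(2*er*np.linalg.norm(ray(c,eu+1,ew,z)-ray(c,eu,ew,z))).round(4))
a=d[0]['pixels'][105:315,190:410]
b=d[1]['pixels'][105:315,180:400]
cv2.imwrite('pics/wc.png',cv2.resize(np.hstack([a,d[0]['pixels'][105:315,410:560]]),None,fx=2.1,fy=2.1,interpolation=2))
```

```text
0 green 2242.0 [316.5 273.   33.7] rect [46.8 50.5] 82 [0.6414, -0.0865] z5 [0.6408, -0.0861] z12 [0.6377, -0.0869] z58 [0.6172, -0.092] diam 0.1166
0 green 864.0 [422.  254.3  28.6] rect [49.6 34.8] 18 [0.606, 0.0905] z5 [0.6069, 0.093] z12 [0.6041, 0.0901] z58 [0.5863, 0.0709] diam 0.0974
0 green 2884.5 [332.  152.5  38.7] rect [55.5 55.4] 5 [0.4351, -0.0662] z5 [0.4344, -0.0664] z12 [0.4337, -0.0674] z58 [0.4295, -0.0741] diam 0.123
0 green 2945.0 [514.5 152.   41.4] rect [60. 57.] 90 [0.4342, 0.2233] z5 [0.4342, 0.2233] z12 [0.4335, 0.2188] z58 [0.4293, 0.1893] diam 0.1315
0 white 809.5 [316.4 274.5  17. ] rect [31. 33.] 90 [0.6436, -0.086] z5 [0.6436, -0.0862] z12 [0.6404, -0.087] z58 [0.6197, -0.0922] diam 0.0581
0 white 457.5 [224.1 268.   14.4] rect [26. 28.] 90 [0.633, -0.2456] z5 [0.6311, -0.2454] z12 [0.6281, -0.2442] z58 [0.6084, -0.2368] diam 0.0491
0 white 253.0 [420.  261.5  12.5] rect [25.  13.9] 38 [0.6144, 0.0944] z5 [0.6199, 0.0908] z12 [0.6171, 0.0879] z58 [0.5982, 0.0689] diam 0.0424
0 white 472.5 [500.4 257.   13.6] rect [24.7 24. ] 45 [0.6106, 0.2271] z5 [0.612
[... 1383 characters left out ...]
4 162.5  23.6] rect [40. 45.] 90 [0.4509, -0.2408] z5 [0.45, -0.2408] z12 [0.4492, -0.2362] z58 [0.4438, -0.2056] diam 0.0746
1 white 464.0 [455.  186.   49.3] rect [98. 16.] 90 [0.4895, 0.4394] z5 [0.4895, 0.4346] z12 [0.4882, 0.4311] z58 [0.4796, 0.4086] diam 0.1582
1 white 471.0 [483.  182.   49.4] rect [17. 98.] 0 [0.483, 0.4832] z5 [0.483, 0.4792] z12 [0.4818, 0.4752] z58 [0.4737, 0.4492] diam 0.1581
1 white 1492.0 [143.6 152.9  24. ] rect [45. 45.] 90 [0.4346, -0.0665] z5 [0.4351, -0.0665] z12 [0.4345, -0.0639] z58 [0.4302, -0.047] diam 0.0755
1 yellow 175.0 [327.5 146.5  13.7] rect [27.3 10.2] 5 [0.4202, 0.2257] z5 [0.4257, 0.2254] z12 [0.4252, 0.2244] z58 [0.4216, 0.2184] diam 0.0423
```

View pics/wc.png

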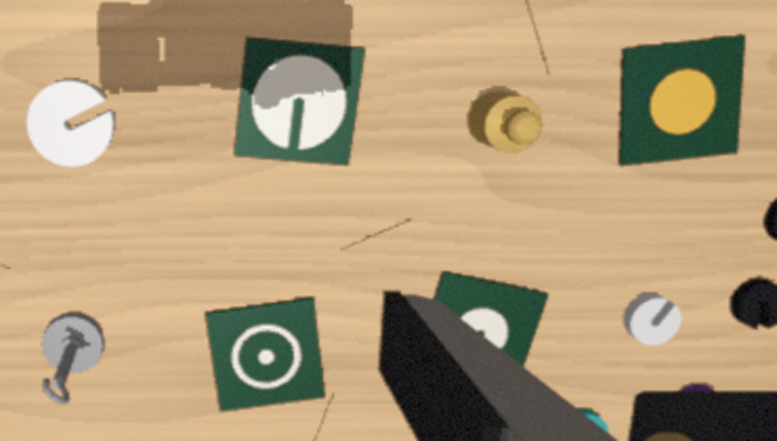

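```bash
cat >> h.py <<'E'
def look(x,y,h=.27):   # wrist camera straight above (x,y)
    bot.goto([x+.07,y,h],down(np.pi/2)); return bot.read_camera('wrist')
def circ(c,x,y,z,kind,rad=.05):
    """enclosing circle (centre, diameter in m) of the blob of a kind nearest (x,y)"""
    H=cv2.cvtColor(c['pixels'],cv2.COLOR_BGR2HSV).astype(int);h,s,v=H[...,0],H[...,1],H[...,2]
    m={'white':(s<60)&(v>95),'yellow':(h>12)&(h<34)&(s>130)}[kind].astype(np.uint8)
    w=np.zeros_like(m); p=proj(c,[x,y,z]); k=c['fx']/abs((np.array(c['R'])@[x,y,z]+c['t'])[2])
    cv2.circle(w,tuple(int(a) for a in p),int(rad*k),1,-1); m=cv2.medianBlur(m*w,5)
    pts=np.vstack([t for t in cv2.findContours(m,0,1)[0] if cv2.contourArea(t)>80])
    q=np.array([ray(c,u,v,z)[:2] for u,v in pts.reshape(-1,2)],np.float32)
    (a,b),r=cv2.minEnclosingCircle(q)
    return np.array([a,b]),2*r,m
E
python3 - <<'E'
from h import *
import pickle
T=[('large_disc',.45,-.2385,.014,'white'),('hanger',.628,-.244,.012,'white'),('pad_hanger',.6425,-.086,.005,'white'),('pad_large',.4355,-.0665,.005,'white'),
('brass',.451,.078,.038,'yellow'),('pad_brass',.435,.224,.005,'yellow'),('small_disc',.6085,.225,.012,'white'),('pad_small',.6225,.0885,.005,'white')]
D={};tiles=[]
for n,x,y,z,k in T:
    c=look(x,y);D[n]=c
    p,dm,m=circ(c,x,y,z,k)
    print(n,np.round(p,4),round(dm,4),np.round(p-[x,y],4))
    u,v=proj(c,[x,y,z]).astype(int); r=70
    im=c['pixels'].copy(); cv2.drawContours(im,cv2.findContours(m,0,1)[0],-1,(0,0,255),1)
    tiles.append(cv2.resize(im[max(v-r,0):max(v-r,0)+2*r,u-r:u+r],(196,196)))
print(bot.current_clock())
pickle.dump(D,open('D.pkl','wb'))
cv2.imwrite('pics/tiles.png',np.vstack([np.hstack(tiles[:4]),np.hstack(tiles[4:])]))
E
```

```text
large_disc [ 0.451  -0.2392] 0.0649 [ 0.001  -0.0007]
hanger [ 0.6304 -0.2446] 0.0494 [ 0.0024 -0.0006]
pad_hanger [ 0.6435 -0.0865] 0.0564 [ 0.001  -0.0005]
pad_large [ 0.4359 -0.0667] 0.071 [ 0.0004 -0.0002]
brass [0.4482 0.0837] 0.0405 [-0.0028  0.0057]
pad_brass [0.4355 0.2235] 0.049 [ 0.0005 -0.0005]
small_disc [0.6104 0.2258] 0.0406 [0.0019 0.0008]
pad_small [0.6236 0.0881] 0.045 [ 0.0011 -0.0004]
10.0417
```

View pics/tiles.png

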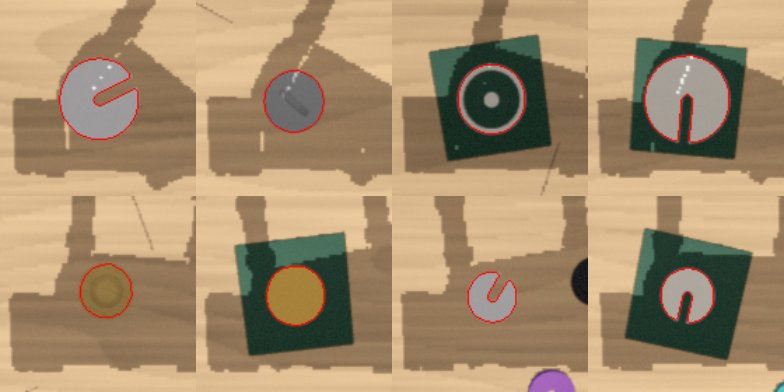

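All measured diameters match the given sizes (64.9, 49.4, 56.4, 71, 40.5, 49, 40.6 and 45 mm). I'll start with the brass weight.

```bash
cat >> h.py <<'E'
def fz(): return bot.current_contact_force()[2]
def move(p,q,zt,yaw,opening,N,up=.08):
    """grasp at p with the TCP at zt, set down at q on the 5 mm board"""
    p,q=np.array(p),np.array(q); r=down(yaw)
    bot.goto([*p,max(zt+.1,.16)],r); bot.set_gripper(opening)
    bot.line_to([*p,zt],max_speed=.08)
    bot.set_gripper(0,N); bot.hold(.2)
    print('held: opening mm',round(bot.current_opening()*92,1),'N',round(bot.current_grip_force(),1))
    bot.line_to([*p,zt+up],max_speed=.08); bot.hold(.2)
    f0=fz(); print('after lift',round(bot.current_opening()*92,1),'fz',round(f0,2))
    if bot.current_grip_force()<1: raise SystemExit('lost')
    bot.line_to([*q,zt+up],max_speed=.15)
    bot.line_to([*q,zt+.011],max_speed=.06); bot.hold(.2); f0=fz()
    z=zt+.007
    while z>zt+.003:
        bot.line_to([*q,z],max_speed=.01); bot.hold(.05)
        if fz()-f0>1.5: break
        z-=.0005
    print('contact z above grasp',round(z-zt,4),'df',round(fz()-f0,2),'tcp',np.round(bot.current_ee_pos(),4))
    o=bot.current_opening()
    bot.set_gripper(min(1,o+.06)); bot.set_gripper(min(1,o+.22))
    bot.line_to([*q,zt+.13],max_speed=.1); print('clock',bot.current_clock())
E
python3 - <<'E'
from h import *
move([.4482,.0837],[.4355,.2235],.007,np.pi/2,.85,35)
c=look(.4355,.2235); p,d,m=circ(c,.4355,.2235,.043,'yellow'); print(p,d)
u,v=proj(c,[.4355,.2235,.043]).astype(int); s=snap('side','s1.png')['pixels']
cv2.imwrite('pics/b1.png',np.hstack([cv2.resize(c['pixels'][max(0,v-60):max(0,v-60)+120,u-60:u+60],(300,300)),cv2.resize(s[220:340,220:340],(300,300))]))
E
```

```text
held: opening mm 41.1 N 35.0
after lift 41.3 fz -5.11
contact z above grasp 0.0045 df 8.53 tcp [0.4356 0.2235 0.012 ]
clock 22.55
[0.43553597 0.22358404] 0.04446922987699509
```

View pics/b1.png

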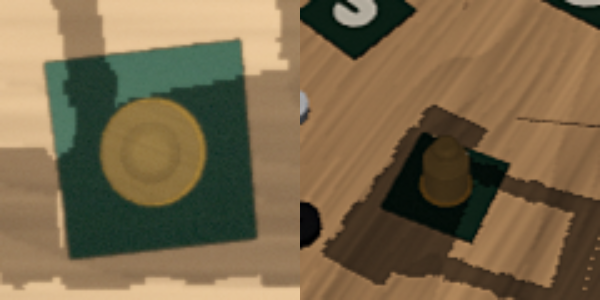

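The brass weight stands upright in the middle of its pad: body centred at (153,152) on the left, with an even yellow rim. The large disc is next.

Run:
```python
from h import *
R=np.deg2rad
move([.451,-.2392],[.4359,-.0667],.002,R(25),1.0,30)
c=look(.4359,-.0667); p,d,m=circ(c,.4359,-.0667,.019,'white',.045); print(p,d)
u,v=proj(c,[.4359,-.0667,.019]).astype(int)
cv2.imwrite('pics/l1.png',cv2.resize(c['pixels'][max(0,v-70):max(0,v-70)+140,u-70:u+70],(300,300)))
```

```text
held: opening mm 63.0 N 30.0
after lift 63.3 fz -3.45
contact z above grasp 0.0045 df 9.6 tcp [ 0.436  -0.0667  0.007 ]
clock 36.9
[ 0.43615389 -0.06670361] 0.06871096044778824
```

View pics/l1.png

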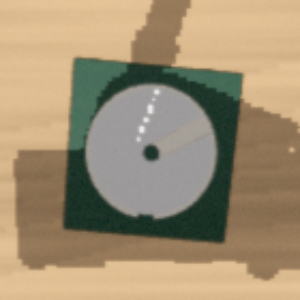

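The large disc lies flat and centred at (151,151) on its board, covering the silhouette evenly. The small disc is next.

Run:
```python
from h import *
R=np.deg2rad
move([.6104,.2258],[.6236,.0881],.002,R(57),.65,20)
c=look(.6236,.0881); p,d,m=circ(c,.6236,.0881,.017,'white',.04); print(p,d)
u,v=proj(c,[.6236,.0881,.017]).astype(int)
a=c['pixels'][max(0,v-70):max(0,v-70)+140,u-70:u+70]
c=look(.6304,-.2446,.3); p,d,m=circ(c,.6304,-.2446,.012,'white'); print('hanger',p,d,bot.current_clock())
u,v=proj(c,[.6304,-.2446,.05]).astype(int)
b=c['pixels'][max(0,v-35):max(0,v-35)+70,u-35:u+35]
cv2.imwrite('pics/sm1.png',np.hstack([cv2.resize(a,(300,300)),cv2.resize(b,(300,300))]))
```

```text
held: opening mm 39.4 N 20.0
after lift 39.2 fz -1.87
contact z above grasp 0.0045 df 5.4 tcp [0.6238 0.0881 0.0071]
clock 50.65
[0.62382329 0.08808754] 0.044081464409828186
hanger [ 0.63061821 -0.244477  ] 0.049307286739349365 52.6833
```

View pics/sm1.png

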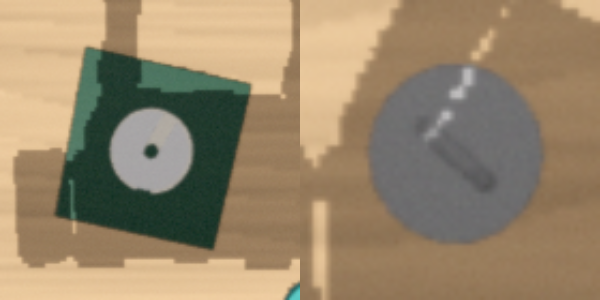

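The small disc is flat and centred at (151,151). In the right tile, the hanger's hook runs from (422,125) to (487,184), about 48° in the world, so the closing line goes at −42°.

Run:
```python
from h import *
move([.6305,-.2445],[.6435,-.0865],.031,np.deg2rad(-42),.6,15)
c=look(.6435,-.0865,.3); p,d,m=circ(c,.6435,-.0865,.017,'white',.026); print(p,d)
u,v=proj(c,[.6435,-.0865,.03]).astype(int)
a=c['pixels'][max(0,v-60):max(0,v-60)+120,u-60:u+60]
bot.set_joints([-1.448,.158,1.597,0,1.386,-.21])
s=snap('side','s2.png')['pixels'][120:330,170:400]
cv2.imwrite('pics/h1.png',np.hstack([cv2.resize(a,(380,380)),cv2.resize(s,(416,380))]))
print(bot.current_clock())
```

```text
held: opening mm 9.0 N 15.0
after lift 10.0 fz -0.49
contact z above grasp 0.0045 df 4.82 tcp [ 0.6436 -0.0865  0.0359]
clock 65.9083
[ 0.64370203 -0.08681541] 0.050196606665849686
70.4583
```

View pics/h1.png

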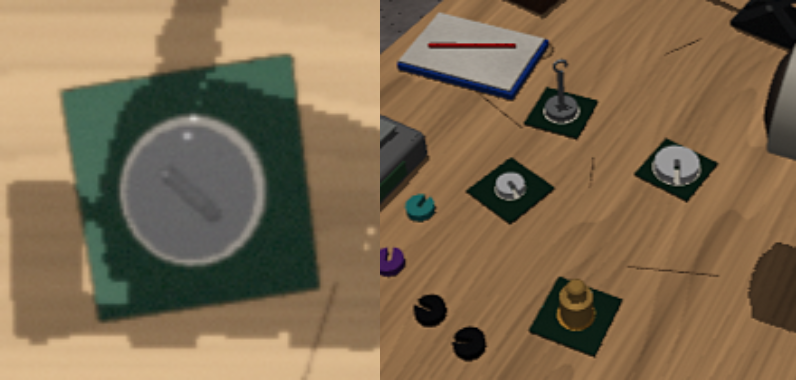

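The hanger stands upright inside its ring, centred at (192,190) on the left. The side view shows all four pieces on their matching pads and the look-alikes where they were, so I'm handing in.

```bash
python3 -c "
from workcell import bot
print(bot.job_done())"
```

```text
the job is handed in; nothing more can be done
None
```

The job is handed in at about 70 s on the robot clock: all four weights were set down gently, upright or flat, within about 1 mm of the centres of their matching pads by the wrist camera.

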